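# Open the click-dial tool case by feel

### The arm

A 7-joint arm with a two-finger parallel gripper is mounted at the origin on a cart in front of the work surface, level with it; the furniture and walls round the work are solid. World frame = base frame: x ahead of the robot, y to its left, z up, the work surface at z = 0. Lengths are in m, angles in rad, forces in N, time in s.
With the tool pointing down it reaches from about 0.35 to 0.9 m from the base axis. Payload 19.9 kg.
Tool frame: the origin (TCP) lies on the centre line of the jaws, within the pads' length; the fingertips stand ctrl.tcp_to_tips ahead of it and the grasp point (between the pads) lies 2 mm behind it (ctrl.tcp_to_tips is the distance from the TCP to the fingertips, in m); x points along the fingers, z is the direction in which the jaws open and shut, and the axes are right-handed (so a half turn about x gives the same grasp; the last joint's range is limited). The gripper opens to 94 mm and grips with 3 to 60 N. Pads are 16 mm wide; open, the fingers measure 119 mm over their backs; the gripper's body (75 mm by 177 mm) begins 78 mm behind the grasp point.
Start: joints at [-1.359, 0.417, -0.01, 1.614, 0.005, 1.111, -0.053], TCP at [0.156, 0.605, 0.222] pointing down, gripper open.
Joint ranges: [-2.81, 2.81], [-0.39, 2.02], [-1.27, 1.25], [0.06, 2.57], [-1.19, 4.33], [0.19, 2], [-2.82, 2.82]. Speed limits (rad/s): [1.89, 1.89, 2.39, 2.39, 3.01, 3.01, 3.01].

### API

Orientations are given as a unit quaternion [x, y, z, w].
In Python, from cell import ctrl gives the robot as it stands.
- The arm moves only by the tool drive_tool, never from a script. Its argument "deltas" is text: rows parted by semicolons, each of 6 numbers parted by spaces: the shift along the tool's x, y, z in units of 0.04 m (1.0 is 0.04 m), then the turn, a rotation vector about the tool's x, y, z in units of 0.12 rad (1.0 is 0.12 rad). In form: dx dy dz wx wy wz; .... A call has 1 to 20 rows; each row shifts and turns the commanded pose from where the row before left it, along the tool's axes as they then stand; what a row does not reach is not made up. A row lasts 1/12 s, in which the tool goes at most 41.7 mm and 7.16 degrees, less where a joint would pass 70% of its speed; a pose out of reach is approached as far as the arm can. A call with a number of a shift or a turn outside -1 to 1 is refused whole. A call with a gripper value outside its range is refused whole. "claw" is the opening, from 0 (shut) to 1 (fully open), set as the call begins (left out, the last holds). The fingers move at their own pace and stop on an object; "squeeze" is the grip in N (left out, the last holds). Time passes only in rows, so rows that do not move let the fingers close. It gives the time, the measured TCP pose, the force and the opening at its end, in the units of the state.
- ctrl.get_state(): the state, without advancing time (a new reading comes with each control period).
- ctrl.capture(name): name is "scene" or "top" or "wrist"; returns a dict with "image" (400x640x3 uint8, red, green, blue), "camera_matrix" (3x3 intrinsics, pixels), "rvec" (rotation vector, rad) and "tvec" (3), from world to camera coordinates, as OpenCV has them. Camera axes: x right, y down, z forward; pixel columns grow to the right and rows downward; lengths in m; the calibration is good to about 2 mm. A picture is of the moment at which its call begins. There is no depth.
- ctrl.close_job(): hands the job in, once; it reports no verdict.
The state is a dict: "clock": time; "joint_pos": joint angles; "qvel": joint speeds; "joint_efforts": joint torques, N m; "eef_pos": TCP position; "ee_rot": TCP orientation; "ft_force": force on the tool from outside, world axes, zero at the start; "ft_torque": the same for the moment, N m; "opening": finger opening in m.
Only numpy, scipy, OpenCV 4.12 (cv2) and the standard library are available. Lean on these libraries where they do the work, as an engineer would, in place of code of your own. Each camera call takes 0.05 s, during which the arm holds its last target.

### The job

Open the locked steel tool case on the bench. Its three star dials carry no marks and are worked by feel, one after the other: turn each dial anticlockwise until it comes up against its stop, then clockwise again by the code, two clicks on the left dial, three on the middle dial, one on the right dial. Then draw the lock bar all the way towards the front of the case by its upright lug, so that the lid springs up. Leave the things lying round the case where they are.

Things in the scene. Friction and masses are not known exactly. Their poses are not given: they have to be found in the camera images.
- case: Grey steel tool case, 300 x 410 mm, 85 mm high to its flat deck; fixed. Origin: centre of its underside, on the bench. x axis: from its front (the dial side, facing the robot) to the hinge at its back; y to the left seen from the front; z up. In the deck stand three equal dials 130 mm apart, behind them the lock bar, behind that the lid.
- axis_left (a point): Deck point where the LEFT dial's vertical spindle comes out, at (-84, 130, 85) mm in the case frame, axes as the case. Each dial is a dark steel star: five equal round arms 13 mm thick reach to 58 mm from the axis and fill 15.5 to 28.5 mm above the deck; hub radius 23 mm, top 39 mm above the deck. A fingertip standing between two arms, about 50 mm from the axis (gap 49 mm wide), pushes it round.
- axis_middle (a point): The same for the MIDDLE dial, at (-84, 0, 85) mm. Each dial has five clicks 72 degrees (one arm) apart, from its anticlockwise stop (click 0) to its clockwise stop (click 4), and is left at an unknown click. At every click it looks alike: one arm points to the case's back (+x), the middle of a gap faces the front (-x). Seldom a dial is left hanging half-way between two clicks.
- axis_right (a point): The same for the RIGHT dial, at (-84, -130, 85) mm. Pushed 50 mm from the axis a dial needs 3 N to leave a click (5 N at 100 mm/s); half-way (36 degrees on) the resistance ends and a spring draws it on into the next click, to within about 6 degrees, and holds it. The stops are buffered: the push climbs past 8 N within some 4 mm and goes on rising. A first touch may jolt as hard for an instant.
- lug (a point): Foot of the lock bar's upright lug, mid-thickness, on the bar's top face (13 mm above the deck); at (13, 0, 98) mm in the case frame while locked; axes as the case. Lug: steel plate with round top, 8 mm thick (x), 40 mm wide (y), 47 mm high. Behind it is 80 mm wide, 42 mm long free room (a cut-out of the lid) for a finger; the bar's top runs 17 mm into it. Push the lug from behind, or pinch it.
- lock_bar (a joint): How far the lock bar (steel flat, 30 x 328 x 8 mm, lying across the case over the lid's front edge) is drawn towards the case's front (-x), m: 0 locked, 0.026 fully drawn, at its end stop. It drags with about 4 N and stays where it is left. Unless all three dials stand at their code it is blocked after about 3 mm.
- lid (a joint): Angle of the lid, rad: 0 shut, 0.70 fully sprung open. Steel plate 124 mm deep, hinged at deck height 144 mm behind the case centre; its spring lifts it by itself once the bar is drawn off its front edge (after about 15 mm), and it then stays up.
- stone: Grey-green rubbing stone, 41 x 101 x 25 mm, lying to the right of the case; bystander. Origin: centre of its underside.
- stone_cap: Turned granite cap, 62 mm across, 47 mm high, to the right of the case; bystander. Origin: centre of its underside.
- tape: Roll of masking tape, 101 mm across, 24 mm high, in front of the case; bystander. Origin: centre of its underside.
- block: Wooden tapping block, 36 x 113 x 23 mm, in front of the case; bystander. Origin: centre of its underside.

How it is judged:
By the outcome, as a careful person would: the job done as asked, in the order asked, and still so for the second after the job is handed in, with the robot touching nothing.
It also fails if it takes over 72 s, if anything falls off the work surface, if the arm or the gripper's body presses on something with over 40 N, if the wrist force passes 120 N, or if a joint passes its speed limit or range.

## Working session

There is one attempt and no reset: what is moved stays moved. The work goes in short steps, Python scripts to look and compute and a tool call to move; the robot and the scene stay as the last step left them, time stands still between calls to the robot, and variables do not carry over. Pictures are saved under pics/ and viewed, and the job is handed in when it is done.

Besides the shell and the picture viewer there is one more tool, called by a JSON object that holds its "api" and its "payload". drive_tool: Moves the arm, as the interface text tells. Its arguments: {"type":"object","properties":{"deltas":{"type":"string"},"claw":{"type":"number"},"squeeze":{"type":"number"}},"required":["deltas"]}

```bash
mkdir -p pics; ls
python3 - <<'E'
from cell import ctrl
import cv2
print(ctrl.get_state(), ctrl.tcp_to_tips)
for n in ["scene","top","wrist"]:
    c=ctrl.capture(n); cv2.imwrite(f"pics/{n}0.png",c["image"][:,:,::-1]); print(n,c["camera_matrix"].tolist(),c["rvec"],c["tvec"])
E
```

```text
pics
{'clock': 0.0, 'joint_pos': array([-1.35949338,  0.41798166, -0.01027005,  1.61419698,  0.00468997,
        1.1106943 , -0.0529747 ]), 'qvel': array([-0.00035319, -0.00042855,  0.00041251, -0.00106537, -0.00187357,
       -0.00024878, -0.00081108]), 'joint_efforts': array([ 5.54002531e-05, -8.51274633e+01,  6.38488177e-01, -4.25972843e+01,
       -4.87552118e-02,  1.88575062e-02,  1.01882047e-04]), 'eef_pos': array([0.15625971, 0.60476907, 0.22181104]), 'ee_rot': array([-0.43327654,  0.55937281,  0.43267958,  0.55871449]), 'ft_force': array([-0.14039666, -0.40027608, -0.26166173]), 'ft_torque': array([ 0.02139535, -0.0026392 ,  0.0391453 ]), 'opening': 0.09417092784690738} 0.017
scene [[446.66448650582026, 0.0, 329.2318980565144], [0.0, 446.66448650582026, 192.6511863117076], [0.0, 0.0, 1.0]] [ 2.087441   -0.47595516  0.27294495] [-0.47969727  0.21737095  0.98220256]
top [[425.95174759104736, 0.0, 326.5050935124166], [0.0, 425.95174759104736, 201.2945334070103], [0.0, 0.0, 1.0]] [ 2.10932665 -2.10793986  0.21978967] [0.04827289 0.58199552 1.03565938]
wrist [[286.9349279956887, 0.0, 312.63816272324215], [0.0, 286.9349279956887, 191.77838917600147], [0.0, 0.0, 1.0]] [-2.29951196 -1.78143867 -0.24929325] [-0.62355956 -0.02915325  0.39158492]
```

View pics/scene0.png

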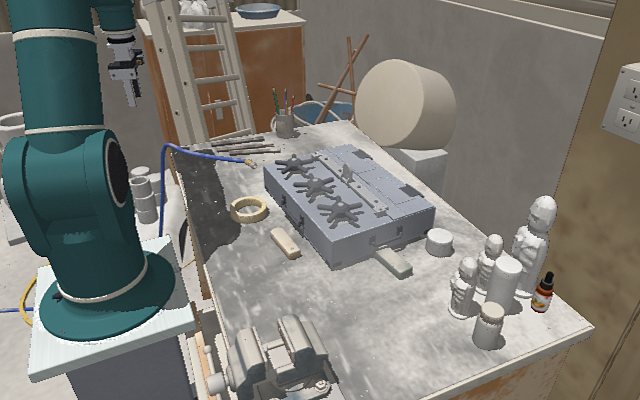

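View pics/top0.png

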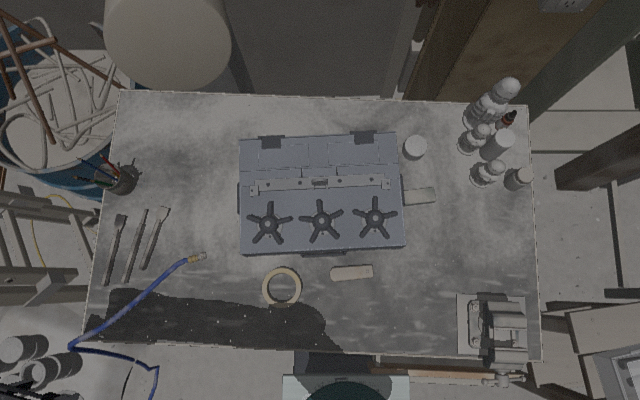

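View pics/wrist0.png

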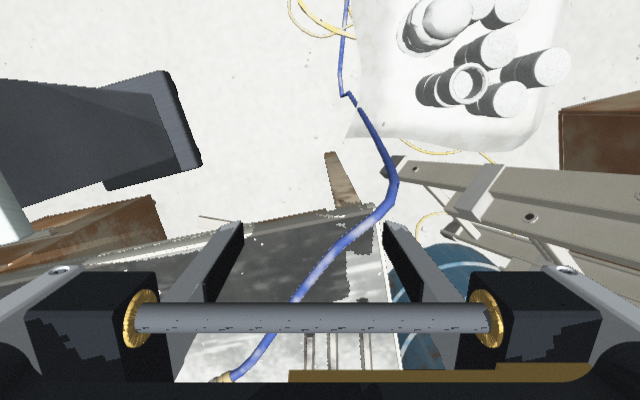

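The top view shows the case at about cols 238-406, rows 132-255, with its dials near (267,224), (321,220) and (376,217), and the lug near (320,183). I'll enlarge it.

Run:
```python
import cv2
im=cv2.imread("pics/top0.png")
cv2.imwrite("pics/t_c.png",cv2.resize(im[125:265,230:430],None,fx=4,fy=4,interpolation=cv2.INTER_CUBIC))
im=cv2.imread("pics/scene0.png")
cv2.imwrite("pics/s_c.png",cv2.resize(im[135:275,255:455],None,fx=4,fy=4,interpolation=cv2.INTER_CUBIC))
```

```text
(no output)
```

View pics/t_c.png

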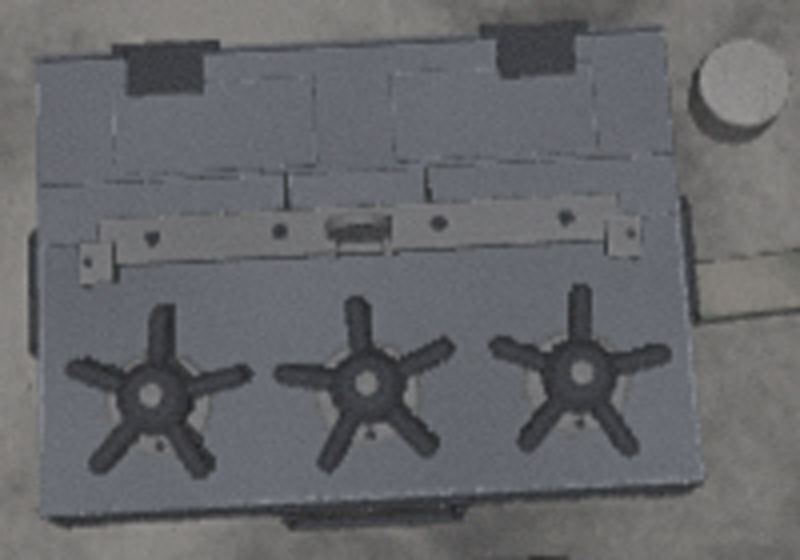

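View pics/s_c.png

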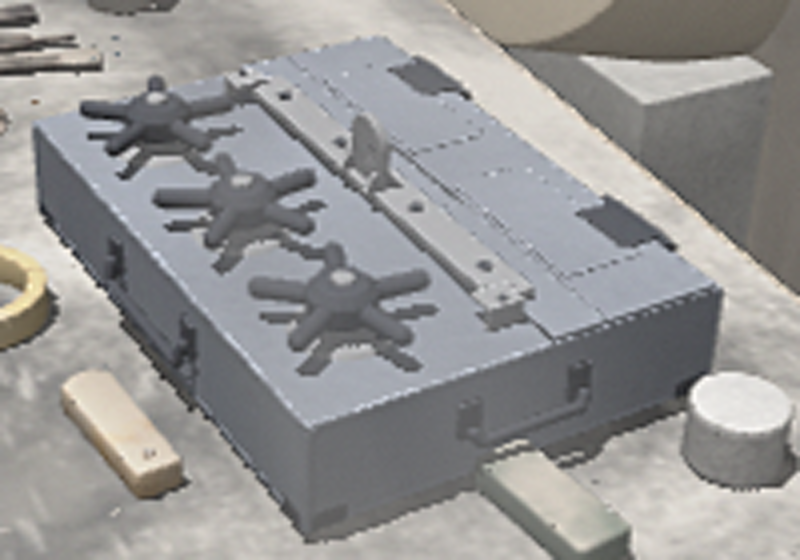

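```bash
cat > h.py <<'E'
import numpy as np, cv2
from cell import ctrl
from scipy.optimize import least_squares
from scipy.spatial.transform import Rotation as R
def proj(c,P):
    return cv2.projectPoints(np.asarray(P,float).reshape(-1,1,3),c["rvec"],c["tvec"],c["camera_matrix"],None)[0].reshape(-1,2)
def case2w(p,P):
    x,y,a=p; P=np.asarray(P,float)
    return np.c_[x+np.cos(a)*P[:,0]-np.sin(a)*P[:,1], y+np.sin(a)*P[:,0]+np.cos(a)*P[:,1],P[:,2]]
E
python3 - <<'E'
from h import *
ct=ctrl.capture("top"); cs=ctrl.capture("scene")
D=.085
pts=np.array([[-.15,.205,D],[-.15,-.205,D],[.15,.205,D],[.15,-.205,D],[-.084,.13,D+.039],[-.084,0,D+.039],[-.084,-.13,D+.039]])
top=np.array([[42,515],[703,487],[37,60],[663,28],[150,394],[367,382],[581,371]])/4-.375+[230,125]
sc=np.array([[36,125],[308,425],[385,38],[720,290],[155,82],[240,182],[344,274]])/4-.375+[255,135]
f=lambda p:np.r_[(proj(ct,case2w(p,pts))-top).ravel(),(proj(cs,case2w(p,pts))-sc).ravel()]
r=least_squares(f,[.65,0,0],loss='soft_l1'); print(r.x,np.degrees(r.x[2])); print(f(r.x).reshape(-1,2).round(1))
np.save("pose.npy",r.x)
for i in (0,7): 
  g=lambda p:f(p).reshape(-1,2)[i:i+7].ravel(); q=least_squares(g,r.x); print(q.x)
p=r.x
# dial angles overlay
im=[ct["image"][:,:,::-1].copy(),cs["image"][:,:,::-1].copy()]
big=[cv2.resize(i,None,fx=4,fy=4,interpolation=cv2.INTER_CUBIC) for i in im]
for c,b in zip((ct,cs),big):
    for dy in (.13,0,-.13):
        for k in range(5):
            a=k*2*np.pi/5
            q=proj(c,case2w(p,[[-.084+.058*np.cos(a),dy+.058*np.sin(a),D+.022]]))[0]
            cv2.circle(b,tuple(np.int32(q*4+1.5)),3,(0,0,255),-1)
    for P in ([.013,-.02,.098],[.013,.02,.098],[.013,0,.145],*pts[:4]):
            q=proj(c,case2w(p,[P]))[0]
            cv2.circle(b,tuple(np.int32(q*4+1.5)),3,(0,255,0),-1)
cv2.imwrite("pics/t_o.png",big[0][500:1060,920:1720]); cv2.imwrite("pics/s_o.png",big[1][540:1100,1020:1820])
print(case2w(p,[[-.084,.13,D],[-.084,0,D],[-.084,-.13,D],[.013,0,.098]]))
E
```

```text
[0.60504683 0.0653939  0.05064933] 2.901992779142783
[[-0.8  0.5]
 [ 0.4 -0.9]
 [-0.3 -1.2]
 [ 0.3 -0.8]
 [ 0.   0.2]
 [-0.2  0.5]
 [ 0.3  0.6]
 [-0.7 -1. ]
 [-0.7  1.1]
 [ 0.  -0.3]
 [ 0.7 -0.5]
 [ 0.5  3.5]
 [ 0.4 -1. ]
 [-0.5  0.3]]
[0.6047042  0.06528655 0.04992473]
[0.60592814 0.06688302 0.05099505]
[[ 0.51457296  0.19097446  0.085     ]
 [ 0.52115456  0.06114118  0.085     ]
 [ 0.52773615 -0.06869211  0.085     ]
 [ 0.61803016  0.06605206  0.098     ]]
```

View pics/t_o.png

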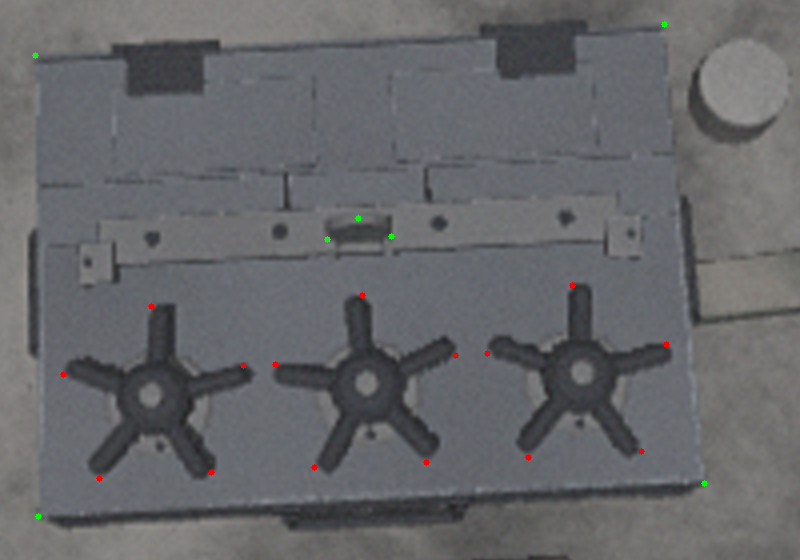

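View pics/s_o.png

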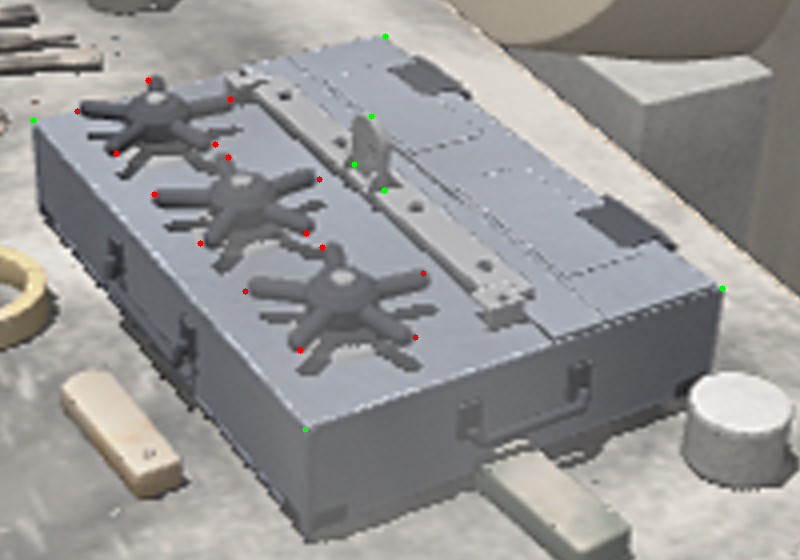

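The fit is good to about 1-2 mm, and all three dials stand at a click, within a few degrees. Next I work out the turn that aligns the tool with the case.

Run:
```python
from h import *
s=ctrl.get_state(); q=R.from_quat(s["ee_rot"]); print(q.as_matrix().round(3))
p=np.load("pose.npy"); a=p[2]
cx=np.array([np.cos(a),np.sin(a),0]); cy=np.array([-np.sin(a),np.cos(a),0]); dn=np.array([0,0,-1.])
for sg in (1,-1):
    M=np.c_[dn,-sg*cx,sg*cy]; print(sg,M.round(3)[:, 1:].tolist(),(q.inv()*R.from_matrix(M)).as_rotvec()/.12)
```

```text
[[-0.    -0.968  0.25 ]
 [-0.001  0.25   0.968]
 [-1.    -0.    -0.001]]
1 [[-0.999, -0.051], [-0.051, 0.999], [-0.0, 0.0]] [-2.52915253e+00 -5.14139762e-03 -3.84286946e-04]
-1 [[0.999, 0.051], [0.051, -0.999], [0.0, -0.0]] [ 2.36507851e+01 -5.49546067e-04  7.35240911e-03]
```

{"api": "drive_tool", "payload": {"deltas": "0 0 0 -0.85 0 0;0 0 0 -0.85 0 0;0 0 0 -0.83 0 0;0 0 0 0 0 0;0 0 0 0 0 0", "claw": 0, "squeeze": 20}}

```text
clock: 0.67
eef_pos: [0.1565, 0.605, 0.2223]
ee_rot: [0.512, -0.488, -0.512, -0.488]
ft_force: [-0.0, -1.0, 0.0]
opening: 0.0641
```

```bash
cat >> h.py <<'E'
def loc(s=None):
    s=s or ctrl.get_state(); p=np.load("pose.npy"); a=p[2]
    q=R.from_quat(s["ee_rot"]).as_matrix()
    d=np.array(s["eef_pos"])-[p[0],p[1],0]; c,sn=np.cos(a),np.sin(a)
    rot=lambda v: np.array([c*v[0]+sn*v[1],-sn*v[0]+c*v[1],v[2]])
    return rot(d), rot(s["ft_force"]), q, a
def show(target=None):
    s=ctrl.get_state(); P,F,q,a=loc(s)
    print("t",round(s["clock"],2),"case pos mm",(P*1e3).round(1),"F case",F.round(1),"open",round(s["opening"],4))
    if target is not None:
        d=np.array(target)/1e3-P; c,sn=np.cos(a),np.sin(a)
        w=np.array([c*d[0]-sn*d[1],sn*d[0]+c*d[1],d[2]])
        print("total shift units",(q.T@w/.04).round(2))
E
python3 -c "
from h import *
show([-134,130,190]);cx=loc();print(cx[2].round(3))"
```

```text
t 0.67 case pos mm [-420.7  561.6  222.3] F case [-0.1 -1.   0. ] open 0.0641
total shift units [  0.81  -7.2  -10.77]
[[-0.    -0.999 -0.047]
 [-0.    -0.047  0.999]
 [-1.     0.    -0.   ]]
```

{"api": "drive_tool", "payload": {"deltas": "0 -0.2 -0.3 0 0 0;0 -0.4 -0.6 0 0 0;0 -0.5 -0.75 0 0 0;0 -0.5 -0.75 0 0 0;0 -0.5 -0.75 0 0 0;0 -0.5 -0.75 0 0 0;0 -0.5 -0.75 0 0 0;0 -0.5 -0.75 0 0 0;0 -0.5 -0.75 0 0 0;0 -0.5 -0.75 0 0 0;0 -0.5 -0.75 0 0 0;0 -0.5 -0.75 0 0 0;0 -0.5 -0.75 0 0 0;0.1 -0.5 -0.75 0 0 0;0.2 -0.4 -0.6 0 0 0;0.2 -0.2 -0.3 0 0 0;0 0 0 0 0 0;0 0 0 0 0 0"}}

```text
clock: 2.17
eef_pos: [0.4657, 0.1875, 0.2023]
ee_rot: [-0.511, 0.488, 0.512, 0.488]
ft_force: [0.5, 0.4, -0.3]
opening: 0.0003
```

```bash
python3 -c "
from h import *
show([-134,130,116]);cx=loc();print(cx[2].round(3)); c=ctrl.capture('wrist'); cv2.imwrite('pics/w1.png',c['image'][:,:,::-1])
c=ctrl.capture('scene'); cv2.imwrite('pics/s1.png',cv2.resize(c['image'][70:270,200:460,::-1],None,fx=3,fy=3))"
```

```text
t 2.17 case pos mm [-133.   129.   202.3] F case [ 0.5  0.4 -0.3] open 0.0003
total shift units [2.16 0.02 0.03]
[[-0.001 -0.999 -0.047]
 [-0.    -0.047  0.999]
 [-1.     0.001 -0.   ]]
```

View pics/w1.png

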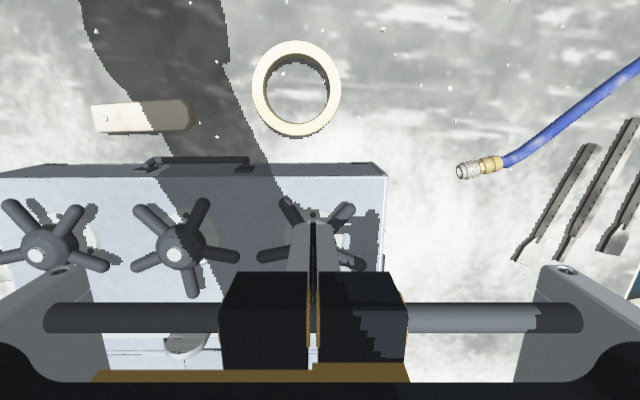

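View pics/s1.png

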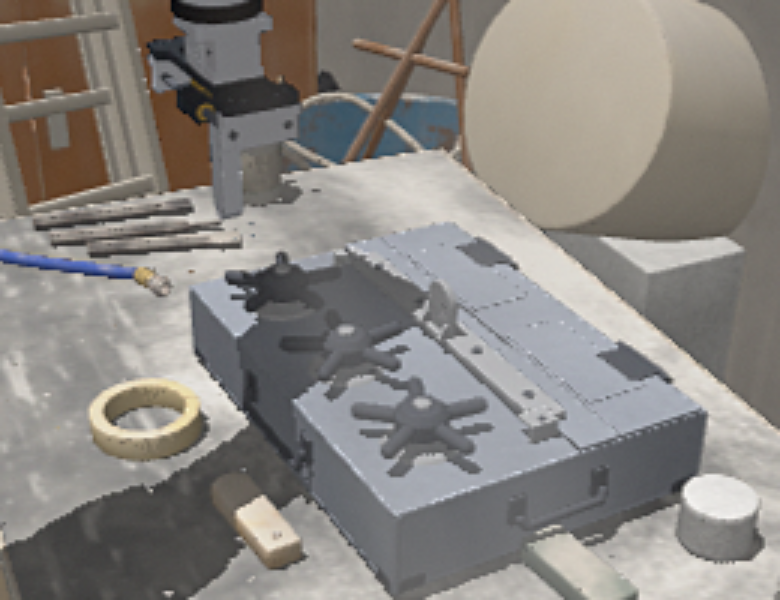

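{"api": "drive_tool", "payload": {"deltas": "0.4 0.02 0.03 0 0 0;0.6 0 0 0 0 0;0.6 0 0 0 0 0;0.42 0 0 0 0 0;0.2 0 0 0 0 0;0 0 0 0 0 0;0 0 0 0 0 0"}}

```text
clock: 2.85
eef_pos: [0.465, 0.19, 0.1143]
ee_rot: [0.513, -0.487, -0.513, -0.487]
ft_force: [0.5, 0.1, 0.3]
opening: 0.0003
```

Run:
```python
from h import *
show([-134,130,112])
for k in range(4):
  for sgn in (1,-1):
    a=np.radians(180+sgn*(72*k+np.arange(0,73,6)))
    P=np.c_[np.cos(a),np.sin(a)]*50; d=np.diff(P,axis=0)/40
    print(k,"ccw" if sgn>0 else "cw",";".join(f"0 {-x:.2f} {y:.2f}" for x,y in d))
```

```text
t 2.85 case pos mm [-133.5  131.6  114.3] F case [0.5 0.  0.3] open 0.0003
total shift units [ 0.06  0.01 -0.04]
0 ccw 0 -0.01 -0.13;0 -0.02 -0.13;0 -0.03 -0.13;0 -0.05 -0.12;0 -0.06 -0.12;0 -0.07 -0.11;0 -0.08 -0.10;0 -0.09 -0.09;0 -0.10 -0.08;0 -0.11 -0.07;0 -0.12 -0.06;0 -0.12 -0.05
0 cw 0 -0.01 0.13;0 -0.02 0.13;0 -0.03 0.13;0 -0.05 0.12;0 -0.06 0.12;0 -0.07 0.11;0 -0.08 0.10;0 -0.09 0.09;0 -0.10 0.08;0 -0.11 0.07;0 -0.12 0.06;0 -0.12 0.05
1 ccw 0 -0.13 -0.03;0 -0.13 -0.02;0 -0.13 -0.01;0 -0.13 0.01;0 -0.13 0.02;0 -0.13 0.03;0 -0.12 0.05;0 -0.12 0.06;0 -0.11 0.07;0 -0.10 0.08;0 -0.09 0.09;0 -0.08 0.10
1 cw 0 -0.13 0.03;0 -0.13 0.02;0 -0.13 0.01;0 -0.13 -0.01;0 -0.13 -0.02;0 -0.13 -0.03;0 -0.12 -0.05;0 -0.12 -0.06;0 -0.11 -0.07;0 -0.10 -0.08;0 -0.09 -0.09;0 -0.08 -0.10
2 ccw 0 -0.07 0.11;0 -0.06 0.12;0 -0.05 0.12;0 -0.03 0.13;0 -0.02 0.13;0 -0.01 0.13;0 0.01 0.13;0 0.02 0.13;0 0.03 0.13;0 0.05 0.12;0 0.06 0.12;0 0.07 0.11
2 cw 0 -0.07 -0.11;0 -0.06 -0.12;0 -0.05 -0.12;0 -0.03 -0.13;0 -0.02 -0.13;0 -0.01 -0.13;0 0.01 -0.13;0 0.02 -0.13;0 0.03 -0.13;0 0.05 -0.12;0 0.06 -0.12;0 0.07 -0.11
3 ccw 0 0.08 0.10;0 0.09 0.09;0 0.10 0.08;0 0.11 0.07;0 0.12 0.06;0 0.12 0.05;0 0.13 0.03;0 0.13 0.02;0 0.13 0.01;0 0.13 -0.01;0 0.13 -0.02;0 0.13 -0.03
3 cw 0 0.08 -0.10;0 0.09 -0.09;0 0.10 -0.08;0 0.11 -0.07;0 0.12 -0.06;0 0.12 -0.05;0 0.13 -0.03;0 0.13 -0.02;0 0.13 -0.01;0 0.13 0.01;0 0.13 0.02;0 0.13 0.03
```

{"api": "drive_tool", "payload": {"deltas": "0.05 -0.01 -0.16 0 0 0;0 -0.02 -0.13 0 0 0;0 -0.03 -0.1 0 0 0;0 0 0 0 0 0;0 0 0 0 0 0"}}

```text
clock: 3.27
eef_pos: [0.4678, 0.1768, 0.1126]
ee_rot: [-0.512, 0.486, 0.514, 0.488]
ft_force: [-6.6, 20.0, 0.4]
opening: 0.0004
```

```bash
cat >> h.py <<'E'
def dial(dy):
    s=ctrl.get_state(); P,F,q,a=loc(s)
    v=(P*1e3)[:2]-[-84,dy]; r=np.hypot(*v); th=np.arctan2(v[1],v[0])
    t=np.array([-np.sin(th),np.cos(th)]); 
    print("t",round(s["clock"],2),"r",r.round(1),"ang",(np.degrees(th)%360).round(1),"z",(P[2]*1e3).round(1),"Ftan(ccw+)",(F[:2]@t).round(1),"Frad",(F[:2]@v/r).round(1),"F",F.round(1))
E
python3 -c "
from h import *
dial(130)"
```

```text
t 3.27 r 48.9 ang 194.0 z 112.6 Ftan(ccw+) -21.1 Frad 0.5 F [-5.6 20.4  0.4]
```

{"api": "drive_tool", "payload": {"deltas": "0 0.01 0.05 0 0 0;0 0 0 0 0 0;0 0 0 0 0 0"}}

```text
clock: 3.52
eef_pos: [0.4675, 0.1774, 0.1125]
ee_rot: [-0.512, 0.486, 0.513, 0.487]
ft_force: [-4.3, 10.9, -0.1]
opening: 0.0008
```

```bash
python3 -c "
from h import *
dial(130)"
```

```text
t 3.52 r 49.0 ang 193.2 z 112.5 Ftan(ccw+) -11.7 Frad 1.2 F [-3.8 11.1 -0.1]
```

{"api": "drive_tool", "payload": {"deltas": "0 0.03 0.15 0 0 0;0 0.03 0.15 0 0 0;0 0 0 0 0 0"}}

```text
clock: 3.77
eef_pos: [0.4647, 0.1887, 0.1121]
ee_rot: [0.513, -0.487, -0.513, -0.487]
ft_force: [-0.9, 1.0, -0.3]
opening: 0.0006
```

{"api": "drive_tool", "payload": {"deltas": "0 -0.01 0.13 0 0 0;0 -0.02 0.13 0 0 0;0 -0.03 0.13 0 0 0;0 -0.05 0.12 0 0 0;0 -0.06 0.12 0 0 0;0 0 0 0 0 0"}}

```text
clock: 4.27
eef_pos: [0.4704, 0.2144, 0.1115]
ee_rot: [-0.513, 0.487, 0.513, 0.487]
ft_force: [-1.2, -0.7, 0.3]
opening: 0.0005
```

```bash
python3 -c "
from h import *
dial(130)"
```

```text
t 4.27 r 50.0 ang 149.1 z 111.5 Ftan(ccw+) 1.2 Frad 0.7 F [-1.2 -0.7  0.3]
```

{"api": "drive_tool", "payload": {"deltas": "0 -0.07 0.11 0 0 0;0 -0.08 0.1 0 0 0;0 -0.09 0.09 0 0 0;0 -0.1 0.08 0 0 0;0 -0.11 0.07 0 0 0;0 -0.12 0.06 0 0 0;0 -0.12 0.05 0 0 0;0 0 0 0 0 0;0 0 0 0 0 0"}}

```text
clock: 5.02
eef_pos: [0.4969, 0.2371, 0.1116]
ee_rot: [0.513, -0.487, -0.512, -0.487]
ft_force: [0.2, 0.3, 0.0]
opening: 0.0004
```

```bash
python3 -c "
from h import *
dial(130)
for n in ('scene','wrist'):
  c=ctrl.capture(n); cv2.imwrite(f'pics/{n}2.png',c['image'][:,:,::-1] if n=='wrist' else cv2.resize(c['image'][110:270,230:440,::-1],None,fx=3,fy=3))"
```

```text
t 5.02 r 49.4 ang 108.1 z 111.6 Ftan(ccw+) -0.3 Frad 0.2 F [0.2 0.3 0. ]
```

View pics/scene2.png

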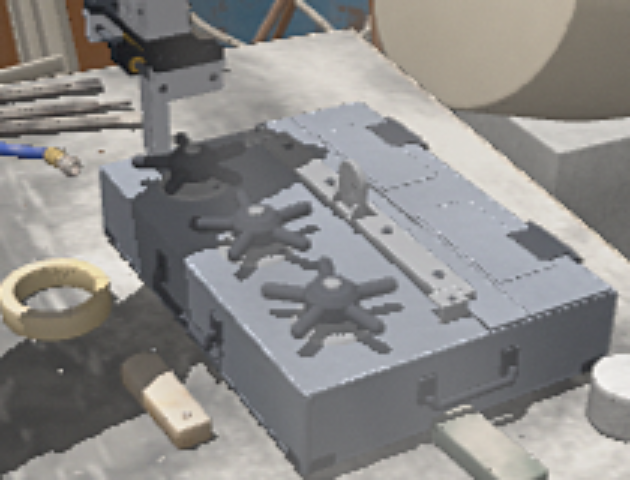

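View pics/wrist2.png

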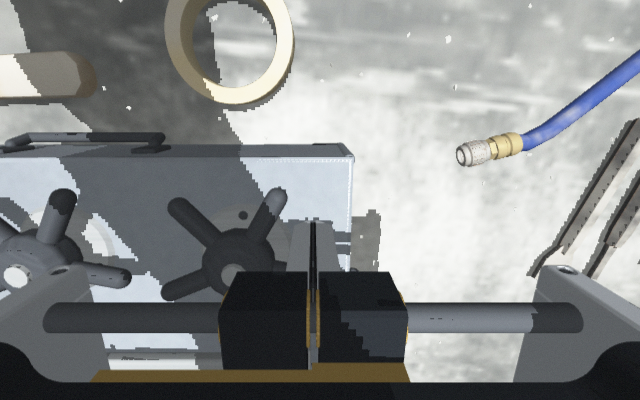

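{"api": "drive_tool", "payload": {"deltas": "0 -0.13 0.03 0 0 0;0 -0.13 0.02 0 0 0;0 -0.13 0.01 0 0 0;0 -0.13 -0.01 0 0 0;0 -0.13 -0.02 0 0 0;0 0 0 0 0 0"}}

```text
clock: 5.62
eef_pos: [0.5233, 0.2394, 0.1114]
ee_rot: [0.512, -0.487, -0.512, -0.487]
ft_force: [-0.8, 0.6, -1.0]
opening: 0.0006
```

```bash
python3 -c "
from h import *
dial(130)"
```

```text
t 5.62 r 49.2 ang 76.9 z 111.4 Ftan(ccw+) 0.9 Frad 0.5 F [-0.7  0.7 -1. ]
```

{"api": "drive_tool", "payload": {"deltas": "0 -0.13 -0.03 0 0 0;0 -0.12 -0.05 0 0 0;0 -0.12 -0.06 0 0 0;0 -0.11 -0.07 0 0 0;0 -0.1 -0.08 0 0 0;0 -0.09 -0.09 0 0 0;0 -0.08 -0.1 0 0 0;0 0 0 0 0 0;0 0 0 0 0 0"}}

```text
clock: 6.37
eef_pos: [0.5537, 0.2216, 0.1117]
ee_rot: [0.512, -0.487, -0.512, -0.487]
ft_force: [-0.6, 0.6, 0.7]
opening: 0.0005
```

```bash
python3 -c "
from h import *
dial(130)"
```

```text
t 6.37 r 49.7 ang 35.1 z 111.7 Ftan(ccw+) 0.8 Frad -0.1 F [-0.6  0.6  0.7]
```

{"api": "drive_tool", "payload": {"deltas": "-0.4 0 0 0 0 0;-0.6 0 0 0 0 0;-0.3 0.1 -0.2 0 0 0;0 0.36 -0.6 0 0 0;0 0.45 -0.8 0 0 0;0 0.45 -0.8 0 0 0;0 0.45 -0.8 0 0 0;0 0.3 -0.5 0 0 0;0 0.15 -0.26 0 0 0;0 0 0 0 0 0;0 0 0 0 0 0"}}

```text
clock: 7.28
eef_pos: [0.4715, 0.0596, 0.164]
ee_rot: [0.513, -0.487, -0.512, -0.488]
ft_force: [-0.1, -0.0, -0.1]
opening: 0.0002
```

```bash
python3 -c "
from h import *
show([-134,0,112])
c=ctrl.capture('scene'); cv2.imwrite('pics/s3.png',cv2.resize(c['image'][110:270,230:440,::-1],None,fx=3,fy=3))
c=ctrl.capture('wrist'); cv2.imwrite('pics/w3.png',c['image'][:,:,::-1])"
```

```text
t 7.28 case pos mm [-133.7    0.9  164. ] F case [-0.1 -0.  -0.1] open 0.0002
total shift units [ 1.3   0.01 -0.02]
```

View pics/s3.png

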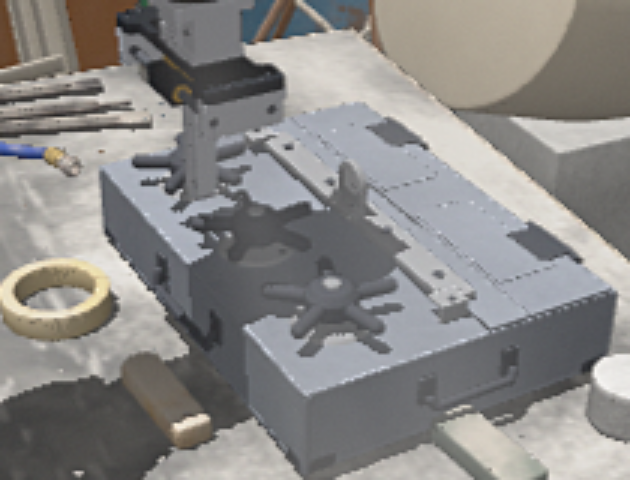

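View pics/w3.png

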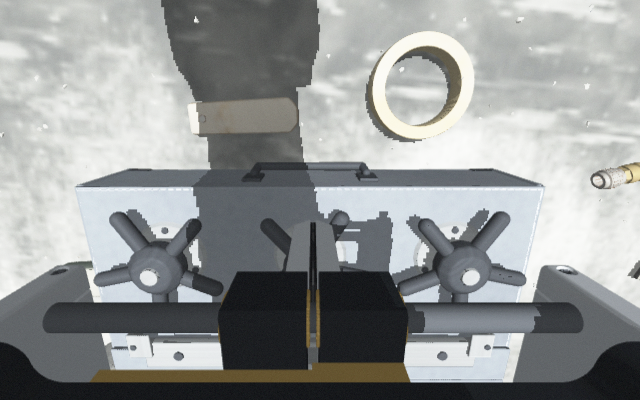

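{"api": "drive_tool", "payload": {"deltas": "0.4 0 -0.02 0 0 0;0.5 0 0 0 0 0;0.3 0 0 0 0 0;0.1 0 0 0 0 0;0 0 0 0 0 0"}}

```text
clock: 7.8
eef_pos: [0.4711, 0.0591, 0.1108]
ee_rot: [-0.513, 0.487, 0.513, 0.486]
ft_force: [0.2, -0.5, -0.1]
opening: 0.0006
```

{"api": "drive_tool", "payload": {"deltas": "0 -0.01 -0.13 0 0 0;0 -0.02 -0.13 0 0 0;0 0 0 0 0 0;0 0 0 0 0 0"}}

```text
clock: 8.13
eef_pos: [0.4734, 0.0477, 0.1123]
ee_rot: [0.513, -0.487, -0.512, -0.488]
ft_force: [-0.3, 0.1, 0.7]
opening: 0.0006
```

```bash
python3 -c "
from h import *
dial(0)"
```

```text
t 8.13 r 49.6 ang 192.8 z 112.3 Ftan(ccw+) -0.2 Frad 0.3 F [-0.3  0.1  0.7]
```

{"api": "drive_tool", "payload": {"deltas": "0 -0.03 -0.1 0 0 0;0 0 0 0 0 0;0 0 0 0 0 0"}}

```text
clock: 8.38
eef_pos: [0.4745, 0.044, 0.1118]
ee_rot: [0.513, -0.487, -0.512, -0.487]
ft_force: [0.8, 0.3, -0.3]
opening: 0.0002
```

```bash
python3 -c "
from h import *
dial(0)"
```

```text
t 8.38 r 49.7 ang 197.3 z 111.8 Ftan(ccw+) -0.0 Frad -0.9 F [ 0.8  0.3 -0.3]
```

{"api": "drive_tool", "payload": {"deltas": "0 -0.03 -0.08 0 0 0;0 0 0 0 0 0;0 0 0 0 0 0"}}

```text
clock: 8.63
eef_pos: [0.4757, 0.041, 0.1117]
ee_rot: [-0.512, 0.487, 0.513, 0.487]
ft_force: [-1.1, 1.5, 0.5]
opening: 0.0004
```

```bash
python3 -c "
from h import *
dial(0)"
```

```text
t 8.63 r 49.7 ang 201.0 z 111.7 Ftan(ccw+) -1.8 Frad 0.4 F [-1.1  1.5  0.5]
```

{"api": "drive_tool", "payload": {"deltas": "0 -0.05 -0.1 0 0 0;0 0 0 0 0 0;0 0 0 0 0 0"}}

```text
clock: 8.88
eef_pos: [0.478, 0.0368, 0.1116]
ee_rot: [0.512, -0.487, -0.512, -0.487]
ft_force: [-1.0, 1.4, 0.1]
opening: 0.0006
```

```bash
python3 -c "
from h import *
dial(0)"
```

```text
t 8.88 r 49.6 ang 206.5 z 111.6 Ftan(ccw+) -1.7 Frad 0.2 F [-0.9  1.4  0.1]
```

{"api": "drive_tool", "payload": {"deltas": "0 -0.05 -0.1 0 0 0;0 0 0 0 0 0;0 0 0 0 0 0"}}

```text
clock: 9.13
eef_pos: [0.4802, 0.0328, 0.1116]
ee_rot: [0.512, -0.487, -0.512, -0.487]
ft_force: [-0.6, 1.1, -0.5]
opening: 0.0005
```

```bash
python3 -c "
from h import *
dial(0)"
```

```text
t 9.13 r 49.8 ang 211.8 z 111.6 Ftan(ccw+) -1.3 Frad -0.2 F [-0.5  1.1 -0.5]
```

{"api": "drive_tool", "payload": {"deltas": "0 -0.06 -0.09 0 0 0;0 -0.08 -0.1 0 0 0;0 -0.09 -0.09 0 0 0;0 -0.1 -0.08 0 0 0;0 -0.11 -0.07 0 0 0;0 -0.12 -0.06 0 0 0;0 -0.12 -0.04 0 0 0;0 0 0 0 0 0;0 0 0 0 0 0"}}

```text
clock: 9.88
eef_pos: [0.5086, 0.0133, 0.1116]
ee_rot: [0.513, -0.487, -0.512, -0.487]
ft_force: [-0.5, 0.4, -0.5]
opening: 0.0006
```

```bash
python3 -c "
from h import *
dial(0)"
```

```text
t 9.88 r 49.4 ang 252.4 z 111.6 Ftan(ccw+) -0.6 Frad -0.3 F [-0.4  0.4 -0.5]
```

{"api": "drive_tool", "payload": {"deltas": "0 -0.13 -0.03 0 0 0;0 -0.13 -0.02 0 0 0;0 -0.1 -0.01 0 0 0;0 0 0 0 0 0;0 0 0 0 0 0"}}

```text
clock: 10.3
eef_pos: [0.5232, 0.0117, 0.1116]
ee_rot: [0.513, -0.487, -0.512, -0.487]
ft_force: [-0.7, 0.2, 1.0]
opening: 0.0005
```

```bash
python3 -c "
from h import *
dial(0)"
```

```text
t 10.3 r 49.5 ang 269.4 z 111.6 Ftan(ccw+) -0.7 Frad -0.2 F [-0.7  0.2  1. ]
```

{"api": "drive_tool", "payload": {"deltas": "0 -0.09 0 0 0 0;0 0 0 0 0 0;0 0 0 0 0 0"}}

```text
clock: 10.55
eef_pos: [0.5263, 0.0119, 0.1115]
ee_rot: [-0.512, 0.487, 0.513, 0.487]
ft_force: [-2.2, -0.0, 1.1]
opening: 0.0005
```

```bash
python3 -c "
from h import *
dial(0)"
```

```text
t 10.55 r 49.5 ang 273.1 z 111.5 Ftan(ccw+) -2.2 Frad -0.2 F [-2.2  0.1  1.1]
```

{"api": "drive_tool", "payload": {"deltas": "0 -0.09 0 0 0 0;0 0 0 0 0 0;0 0 0 0 0 0"}}

```text
clock: 10.8
eef_pos: [0.53, 0.0121, 0.1116]
ee_rot: [0.513, -0.487, -0.513, -0.487]
ft_force: [-2.0, -0.4, -0.9]
opening: 0.0008
```

```bash
python3 -c "
from h import *
dial(0)"
```

```text
t 10.8 r 49.9 ang 277.4 z 111.6 Ftan(ccw+) -2.0 Frad 0.1 F [-2.  -0.3 -0.9]
```

{"api": "drive_tool", "payload": {"deltas": "0 -0.09 0.01 0 0 0;0 0 0 0 0 0;0 0 0 0 0 0"}}

```text
clock: 11.05
eef_pos: [0.5339, 0.0126, 0.1117]
ee_rot: [0.513, -0.487, -0.512, -0.487]
ft_force: [-0.3, -0.9, -0.9]
opening: 0.0007
```

```bash
python3 -c "
from h import *
dial(0)"
```

```text
t 11.05 r 50.2 ang 281.8 z 111.7 Ftan(ccw+) -0.6 Frad 0.8 F [-0.4 -0.9 -0.9]
```

{"api": "drive_tool", "payload": {"deltas": "0 -0.12 0.03 0 0 0;0 -0.12 0.05 0 0 0;0 -0.12 0.06 0 0 0;0 -0.11 0.07 0 0 0;0 -0.11 0.08 0 0 0;0 -0.1 0.1 0 0 0;0 -0.08 0.1 0 0 0;0 0 0 0 0 0;0 0 0 0 0 0"}}

```text
clock: 11.8
eef_pos: [0.5631, 0.0342, 0.1116]
ee_rot: [0.513, -0.487, -0.513, -0.487]
ft_force: [0.8, -0.3, 0.4]
opening: 0.0003
```

```bash
python3 -c "
from h import *
dial(0)"
```

```text
t 11.8 r 49.9 ang 324.4 z 111.6 Ftan(ccw+) 0.2 Frad 0.8 F [ 0.8 -0.3  0.4]
```

{"api": "drive_tool", "payload": {"deltas": "0 -0.07 0.11 0 0 0;0 -0.03 0.06 0 0 0;0 0 0 0 0 0;0 0 0 0 0 0"}}

```text
clock: 12.13
eef_pos: [0.5667, 0.041, 0.1117]
ee_rot: [0.513, -0.487, -0.513, -0.487]
ft_force: [-0.2, 0.2, -0.0]
opening: 0.0006
```

```bash
python3 -c "
from h import *
dial(0)"
```

```text
t 12.13 r 49.8 ang 333.3 z 111.7 Ftan(ccw+) 0.1 Frad -0.3 F [-0.2  0.2 -0. ]
```

{"api": "drive_tool", "payload": {"deltas": "0 -0.04 0.08 0 0 0;0 0 0 0 0 0;0 0 0 0 0 0"}}

```text
clock: 12.38
eef_pos: [0.5682, 0.0443, 0.1117]
ee_rot: [0.513, -0.487, -0.513, -0.487]
ft_force: [0.3, -0.4, 0.8]
opening: 0.0003
```

```bash
python3 -c "
from h import *
dial(0)"
```

```text
t 12.38 r 50.0 ang 337.4 z 111.7 Ftan(ccw+) -0.3 Frad 0.4 F [ 0.3 -0.4  0.8]
```

{"api": "drive_tool", "payload": {"deltas": "0 -0.04 0.08 0 0 0;0 0 0 0 0 0;0 0 0 0 0 0"}}

```text
clock: 12.63
eef_pos: [0.5697, 0.0476, 0.1117]
ee_rot: [0.513, -0.487, -0.513, -0.487]
ft_force: [0.5, -0.1, 0.6]
opening: 0.0006
```

```bash
python3 -c "
from h import *
dial(0)"
```

```text
t 12.63 r 50.4 ang 341.5 z 111.7 Ftan(ccw+) 0.0 Frad 0.5 F [ 0.5 -0.1  0.6]
```

{"api": "drive_tool", "payload": {"deltas": "0 -0.02 0.09 0 0 0;0 0 0 0 0 0;0 0 0 0 0 0"}}

```text
clock: 12.88
eef_pos: [0.5701, 0.051, 0.1116]
ee_rot: [-0.513, 0.487, 0.513, 0.487]
ft_force: [-1.9, -2.5, -0.0]
opening: 0.0005
```

```bash
python3 -c "
from h import *
dial(0)"
```

```text
t 12.88 r 50.0 ang 345.4 z 111.6 Ftan(ccw+) -2.8 Frad -1.3 F [-2.  -2.4 -0. ]
```

{"api": "drive_tool", "payload": {"deltas": "0 -0.02 0.09 0 0 0;0 0 0 0 0 0;0 0 0 0 0 0"}}

```text
clock: 13.13
eef_pos: [0.5708, 0.0547, 0.1116]
ee_rot: [0.513, -0.487, -0.513, -0.487]
ft_force: [-0.8, -1.5, -0.6]
opening: 0.0002
```

```bash
python3 -c "
from h import *
dial(0)"
```

```text
t 13.13 r 50.1 ang 349.7 z 111.6 Ftan(ccw+) -1.6 Frad -0.6 F [-0.9 -1.5 -0.6]
```

{"api": "drive_tool", "payload": {"deltas": "0 -0.01 0.09 0 0 0;0 0 0 0 0 0;0 0 0 0 0 0"}}

```text
clock: 13.38
eef_pos: [0.5711, 0.0585, 0.1117]
ee_rot: [0.513, -0.487, -0.513, -0.487]
ft_force: [-0.7, -1.3, -0.6]
opening: 0.0005
```

```bash
python3 -c "
from h import *
dial(0)"
```

```text
t 13.38 r 50.0 ang 354.1 z 111.7 Ftan(ccw+) -1.3 Frad -0.6 F [-0.7 -1.2 -0.6]
```

{"api": "drive_tool", "payload": {"deltas": "0 0 0.13 0 0 0;0 0.01 0.13 0 0 0;0 0.02 0.13 0 0 0;0 0.04 0.13 0 0 0;0 0.04 0.12 0 0 0;0 0.06 0.12 0 0 0;0 0.06 0.1 0 0 0;0 0 0 0 0 0;0 0 0 0 0 0"}}

```text
clock: 14.13
eef_pos: [0.56, 0.0925, 0.1117]
ee_rot: [0.513, -0.487, -0.513, -0.487]
ft_force: [-0.0, 0.7, -0.4]
opening: 0.0003
```

```bash
python3 -c "
from h import *
dial(0)"
```

```text
t 14.13 r 49.9 ang 36.0 z 111.7 Ftan(ccw+) 0.5 Frad 0.4 F [ 0.   0.7 -0.4]
```

{"api": "drive_tool", "payload": {"deltas": "0 0.08 0.1 0 0 0;0 0.06 0.06 0 0 0;0 0 0 0 0 0;0 0 0 0 0 0"}}

```text
clock: 14.47
eef_pos: [0.5541, 0.0984, 0.1117]
ee_rot: [0.513, -0.487, -0.513, -0.487]
ft_force: [-0.0, -0.3, 0.5]
opening: 0.0003
```

```bash
python3 -c "
from h import *
dial(0)"
```

```text
t 14.47 r 49.7 ang 45.6 z 111.7 Ftan(ccw+) -0.2 Frad -0.3 F [-0.1 -0.3  0.5]
```

{"api": "drive_tool", "payload": {"deltas": "0 0.06 0.06 0 0 0;0 0 0 0 0 0;0 0 0 0 0 0"}}

```text
clock: 14.72
eef_pos: [0.5516, 0.1006, 0.1117]
ee_rot: [0.513, -0.487, -0.513, -0.487]
ft_force: [-0.5, -0.7, -0.1]
opening: 0.0002
```

```bash
python3 -c "
from h import *
dial(0)"
```

```text
t 14.72 r 49.9 ang 49.5 z 111.7 Ftan(ccw+) -0.0 Frad -0.8 F [-0.5 -0.7 -0.1]
```

{"api": "drive_tool", "payload": {"deltas": "0 0.07 0.06 0 0 0;0 0 0 0 0 0;0 0 0 0 0 0"}}

```text
clock: 14.97
eef_pos: [0.5504, 0.1021, 0.1122]
ee_rot: [0.513, -0.487, -0.511, -0.488]
ft_force: [11.4, -3.2, -5.0]
opening: 0.0006
```

```bash
python3 -c "
from h import *
dial(0)"
```

```text
t 14.97 r 50.3 ang 51.5 z 112.2 Ftan(ccw+) -11.1 Frad 4.0 F [11.2 -3.8 -5. ]
```

{"api": "drive_tool", "payload": {"deltas": "0 0.07 0.06 0 0 0;0 0 0 0 0 0;0 0 0 0 0 0"}}

```text
clock: 15.22
eef_pos: [0.5496, 0.1035, 0.1128]
ee_rot: [0.514, -0.486, -0.51, -0.489]
ft_force: [23.6, -7.9, -8.6]
opening: 0.0004
```

```bash
python3 -c "
from h import *
dial(0)"
```

```text
t 15.22 r 51.0 ang 53.2 z 112.8 Ftan(ccw+) -24.0 Frad 6.6 F [23.2 -9.1 -8.6]
```

{"api": "drive_tool", "payload": {"deltas": "0 0.07 0.04 0 0 0;0 0 0 0 0 0;0 0 0 0 0 0"}}

```text
clock: 15.47
eef_pos: [0.5487, 0.1037, 0.1132]
ee_rot: [0.515, -0.485, -0.508, -0.49]
ft_force: [36.2, -14.1, -17.8]
opening: 0.0004
```

```bash
python3 -c "
from h import *
dial(0)"
```

```text
t 15.47 r 50.7 ang 54.1 z 113.2 Ftan(ccw+) -38.0 Frad 7.9 F [ 35.4 -15.9 -17.8]
```

{"api": "drive_tool", "payload": {"deltas": "0 -0.21 -0.19 0 0 0;0 -0.2 -0.18 0 0 0;0 0 0 0 0 0;0 0 0 0 0 0"}}

```text
clock: 15.8
eef_pos: [0.5598, 0.0923, 0.1114]
ee_rot: [-0.512, 0.488, 0.513, 0.487]
ft_force: [-0.8, 0.9, 0.2]
opening: 0.0004
```

```bash
python3 -c "
from h import *
dial(0)
c=ctrl.capture('scene'); cv2.imwrite('pics/s4.png',cv2.resize(c['image'][110:270,230:440,::-1],None,fx=3,fy=3))"
```

```text
t 15.8 r 49.6 ang 35.9 z 111.4 Ftan(ccw+) 1.2 Frad -0.1 F [-0.8  0.9  0.2]
```

View pics/s4.png

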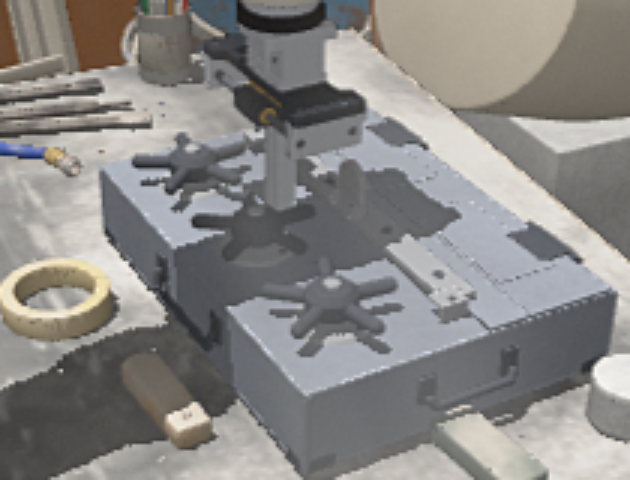

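{"api": "drive_tool", "payload": {"deltas": "0 -0.07 -0.11 0 0 0;0 -0.06 -0.12 0 0 0;0 -0.05 -0.12 0 0 0;0 -0.03 -0.13 0 0 0;0 -0.02 -0.13 0 0 0;0 -0.01 -0.13 0 0 0;0 0.01 -0.13 0 0 0;0 0.02 -0.13 0 0 0;0 0.03 -0.13 0 0 0;0 0.05 -0.12 0 0 0;0 0.06 -0.12 0 0 0;0 0.07 -0.11 0 0 0;0 0 0 0 0 0;0 0 0 0 0 0"}}

```text
clock: 17.02
eef_pos: [0.5629, 0.0331, 0.1118]
ee_rot: [0.512, -0.487, -0.512, -0.487]
ft_force: [0.4, -0.2, 0.2]
opening: 0.0002
```

```bash
python3 -c "
from h import *
dial(0)"
```

```text
t 17.02 r 50.3 ang 323.2 z 111.8 Ftan(ccw+) 0.0 Frad 0.5 F [ 0.4 -0.2  0.2]
```

{"api": "drive_tool", "payload": {"deltas": "0 0.08 -0.1 0 0 0;0 0.09 -0.09 0 0 0;0 0.1 -0.08 0 0 0;0 0.11 -0.07 0 0 0;0 0.12 -0.06 0 0 0;0 0.12 -0.05 0 0 0;0 0.13 -0.03 0 0 0;0 0.13 -0.02 0 0 0;0 0.13 -0.01 0 0 0;0 0.13 0.01 0 0 0;0 0.13 0.02 0 0 0;0 0.13 0.03 0 0 0;0 0 0 0 0 0;0 0 0 0 0 0"}}

```text
clock: 18.18
eef_pos: [0.5078, 0.0127, 0.1117]
ee_rot: [-0.513, 0.487, 0.513, 0.487]
ft_force: [0.5, 0.1, 0.5]
opening: 0.0004
```

```bash
python3 -c "
from h import *
dial(0)"
```

```text
t 18.18 r 50.2 ang 251.7 z 111.7 Ftan(ccw+) 0.4 Frad -0.3 F [0.5 0.1 0.5]
```

{"api": "drive_tool", "payload": {"deltas": "0 0.12 0.05 0 0 0;0 0.12 0.06 0 0 0;0 0.11 0.07 0 0 0;0 0.1 0.08 0 0 0;0 0.09 0.09 0 0 0;0 0 0 0 0 0"}}

```text
clock: 18.68
eef_pos: [0.485, 0.0263, 0.1117]
ee_rot: [-0.513, 0.487, 0.513, 0.487]
ft_force: [0.4, -0.3, 0.5]
opening: 0.0002
```

```bash
python3 -c "
from h import *
dial(0)"
```

```text
t 18.68 r 50.3 ang 221.0 z 111.7 Ftan(ccw+) 0.5 Frad -0.1 F [ 0.4 -0.4  0.5]
```

{"api": "drive_tool", "payload": {"deltas": "0 0.08 0.1 0 0 0;0 0.07 0.11 0 0 0;0 0.06 0.12 0 0 0;0 0.05 0.12 0 0 0;0 0.03 0.13 0 0 0;0 0.02 0.13 0 0 0;0 0.01 0.13 0 0 0;0 0 0 0 0 0;0 0 0 0 0 0"}}

```text
clock: 19.43
eef_pos: [0.4712, 0.0587, 0.1116]
ee_rot: [-0.513, 0.487, 0.513, 0.487]
ft_force: [-0.1, -0.0, 0.1]
opening: 0.0003
```

```bash
python3 -c "
from h import *
dial(0)
c=ctrl.capture('scene'); cv2.imwrite('pics/s5.png',cv2.resize(c['image'][110:270,230:440,::-1],None,fx=3,fy=3))
c=ctrl.capture('wrist'); cv2.imwrite('pics/w5.png',c['image'][:,:,::-1])"
```

```text
t 19.43 r 50.0 ang 179.8 z 111.6 Ftan(ccw+) 0.0 Frad 0.1 F [-0.1 -0.   0.1]
```

View pics/s5.png

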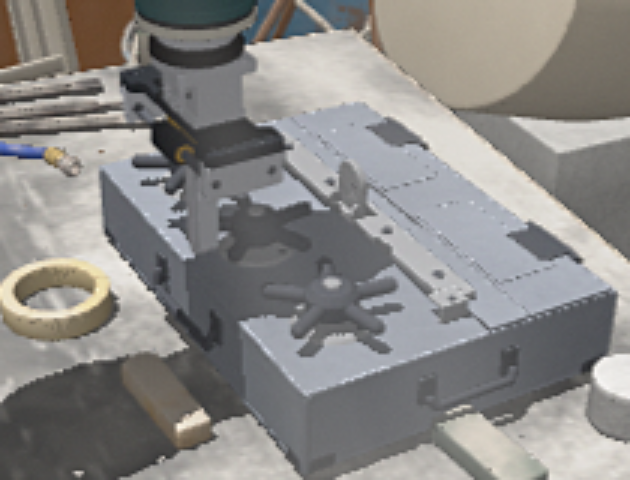

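View pics/w5.png

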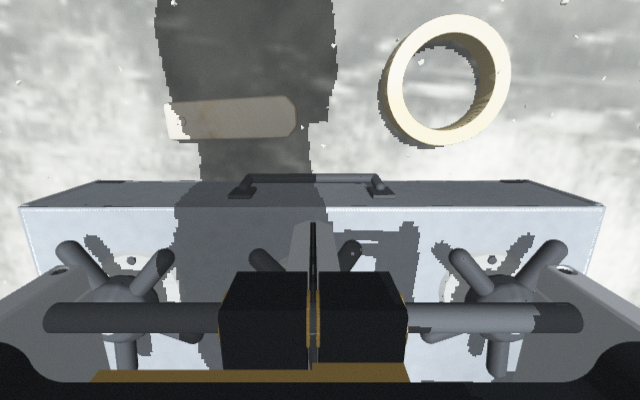

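Middle dial done: its stop was met after 3 clicks anticlockwise, then it went 3 clicks back clockwise. Now the right dial.

{"api": "drive_tool", "payload": {"deltas": "-0.4 0 0 0 0 0;-0.6 0 0 0 0 0;-0.2 0 -0.3 0 0 0;0 0 -0.7 0 0 0;0 0 -0.8 0 0 0;0 0 -0.8 0 0 0;0 0 -0.45 0 0 0;0 0 -0.2 0 0 0;0.2 0 0 0 0 0;0.5 0 0 0 0 0;0.4 0 0 0 0 0;0.1 0 0 0 0 0;0 0 0 0 0 0;0 0 0 0 0 0"}}

```text
clock: 20.7
eef_pos: [0.478, -0.0709, 0.1118]
ee_rot: [-0.513, 0.487, 0.513, 0.487]
ft_force: [-0.1, -0.0, 0.7]
opening: 0.0004
```

```bash
python3 -c "
from h import *
dial(-130)"
```

```text
t 20.7 r 49.8 ang 179.6 z 111.8 Ftan(ccw+) -0.0 Frad 0.1 F [-0.1  0.   0.7]
```

{"api": "drive_tool", "payload": {"deltas": "0 -0.01 -0.13 0 0 0;0 -0.01 -0.06 0 0 0;0 0 0 0 0 0;0 0 0 0 0 0"}}

```text
clock: 21.03
eef_pos: [0.4793, -0.0793, 0.1121]
ee_rot: [0.513, -0.487, -0.512, -0.487]
ft_force: [0.4, 1.0, -0.1]
opening: 0.0005
```

```bash
python3 -c "
from h import *
dial(-130)"
```

```text
t 21.03 r 49.6 ang 189.4 z 112.1 Ftan(ccw+) -0.9 Frad -0.6 F [ 0.5  1.  -0.1]
```

{"api": "drive_tool", "payload": {"deltas": "0 -0.02 -0.08 0 0 0;0 0 0 0 0 0;0 0 0 0 0 0"}}

```text
clock: 21.28
eef_pos: [0.4801, -0.0823, 0.1118]
ee_rot: [0.513, -0.487, -0.512, -0.487]
ft_force: [0.4, -0.8, -0.5]
opening: 0.0005
```

```bash
python3 -c "
from h import *
dial(-130)"
```

```text
t 21.28 r 49.6 ang 193.1 z 111.8 Ftan(ccw+) 0.9 Frad -0.1 F [ 0.3 -0.8 -0.5]
```

{"api": "drive_tool", "payload": {"deltas": "0 -0.03 -0.08 0 0 0;0 0 0 0 0 0;0 0 0 0 0 0"}}

```text
clock: 21.53
eef_pos: [0.4814, -0.0855, 0.1117]
ee_rot: [0.513, -0.487, -0.512, -0.487]
ft_force: [-0.2, -0.5, -0.4]
opening: 0.0005
```

```bash
python3 -c "
from h import *
dial(-130)"
```

```text
t 21.53 r 49.2 ang 197.0 z 111.7 Ftan(ccw+) 0.4 Frad 0.4 F [-0.3 -0.5 -0.4]
```

{"api": "drive_tool", "payload": {"deltas": "0 -0.03 -0.08 0 0 0;0 0 0 0 0 0;0 0 0 0 0 0"}}

```text
clock: 21.78
eef_pos: [0.4827, -0.0884, 0.1116]
ee_rot: [-0.512, 0.487, 0.513, 0.487]
ft_force: [-1.4, 2.6, 0.6]
opening: 0.0003
```

```bash
python3 -c "
from h import *
dial(-130)"
```

```text
t 21.78 r 49.2 ang 200.7 z 111.6 Ftan(ccw+) -2.9 Frad 0.2 F [-1.2  2.6  0.6]
```

{"api": "drive_tool", "payload": {"deltas": "0 -0.03 -0.08 0 0 0;0 0 0 0 0 0;0 0 0 0 0 0"}}

```text
clock: 22.03
eef_pos: [0.4841, -0.0918, 0.1117]
ee_rot: [0.513, -0.487, -0.512, -0.487]
ft_force: [-0.9, 2.0, -0.6]
opening: 0.0004
```

```bash
python3 -c "
from h import *
dial(-130)"
```

```text
t 22.03 r 49.4 ang 205.0 z 111.7 Ftan(ccw+) -2.2 Frad -0.1 F [-0.8  2.  -0.6]
```

{"api": "drive_tool", "payload": {"deltas": "0 -0.04 -0.08 0 0 0;0 0 0 0 0 0;0 0 0 0 0 0"}}

```text
clock: 22.28
eef_pos: [0.486, -0.095, 0.1117]
ee_rot: [0.513, -0.487, -0.512, -0.487]
ft_force: [-1.0, 1.6, -1.1]
opening: 0.0002
```

```bash
python3 -c "
from h import *
dial(-130)"
```

```text
t 22.28 r 49.3 ang 209.2 z 111.7 Ftan(ccw+) -1.9 Frad -0.1 F [-0.9  1.7 -1.1]
```

{"api": "drive_tool", "payload": {"deltas": "0 -0.07 -0.11 0 0 0;0 -0.08 -0.11 0 0 0;0 -0.09 -0.1 0 0 0;0 -0.1 -0.08 0 0 0;0 -0.11 -0.07 0 0 0;0 -0.12 -0.06 0 0 0;0 -0.12 -0.05 0 0 0;0 0 0 0 0 0;0 0 0 0 0 0"}}

```text
clock: 23.03
eef_pos: [0.5148, -0.1166, 0.1116]
ee_rot: [0.513, -0.487, -0.512, -0.487]
ft_force: [-0.6, -0.4, -1.0]
opening: 0.0006
```

```bash
python3 -c "
from h import *
dial(-130)"
```

```text
t 23.03 r 49.6 ang 252.0 z 111.6 Ftan(ccw+) -0.5 Frad 0.5 F [-0.6 -0.4 -1. ]
```

{"api": "drive_tool", "payload": {"deltas": "0 -0.13 -0.03 0 0 0;0 -0.13 -0.02 0 0 0;0 0 0 0 0 0;0 0 0 0 0 0"}}

```text
clock: 23.37
eef_pos: [0.5254, -0.1179, 0.1116]
ee_rot: [0.513, -0.487, -0.513, -0.487]
ft_force: [0.1, -1.1, -0.0]
opening: 0.0006
```

```bash
python3 -c "
from h import *
dial(-130)"
```

```text
t 23.37 r 49.2 ang 264.3 z 111.6 Ftan(ccw+) 0.1 Frad 1.0 F [ 0.  -1.1 -0. ]
```

{"api": "drive_tool", "payload": {"deltas": "0 -0.09 -0.01 0 0 0;0 0 0 0 0 0;0 0 0 0 0 0"}}

```text
clock: 23.62
eef_pos: [0.5288, -0.1181, 0.1117]
ee_rot: [0.513, -0.487, -0.512, -0.487]
ft_force: [0.1, -0.5, 0.5]
opening: 0.0004
```

```bash
python3 -c "
from h import *
dial(-130)"
```

```text
t 23.62 r 49.4 ang 268.4 z 111.7 Ftan(ccw+) 0.1 Frad 0.5 F [ 0.  -0.5  0.5]
```

{"api": "drive_tool", "payload": {"deltas": "0 -0.09 0 0 0 0;0 0 0 0 0 0;0 0 0 0 0 0"}}

```text
clock: 23.87
eef_pos: [0.5321, -0.1179, 0.1115]
ee_rot: [-0.512, 0.487, 0.513, 0.487]
ft_force: [-2.4, 0.3, 0.9]
opening: 0.0004
```

```bash
python3 -c "
from h import *
dial(-130)"
```

```text
t 23.87 r 49.4 ang 272.2 z 111.5 Ftan(ccw+) -2.4 Frad -0.5 F [-2.4  0.4  0.9]
```

{"api": "drive_tool", "payload": {"deltas": "0 -0.09 0 0 0 0;0 0 0 0 0 0;0 0 0 0 0 0"}}

```text
clock: 24.12
eef_pos: [0.5358, -0.1178, 0.1116]
ee_rot: [-0.513, 0.487, 0.513, 0.487]
ft_force: [-2.7, 0.3, -0.3]
opening: 0.0004
```

```bash
python3 -c "
from h import *
dial(-130)"
```

```text
t 24.12 r 49.8 ang 276.4 z 111.6 Ftan(ccw+) -2.6 Frad -0.8 F [-2.7  0.5 -0.3]
```

{"api": "drive_tool", "payload": {"deltas": "0 -0.09 0.01 0 0 0;0 0 0 0 0 0;0 0 0 0 0 0"}}

```text
clock: 24.37
eef_pos: [0.5396, -0.1173, 0.1117]
ee_rot: [0.513, -0.487, -0.512, -0.487]
ft_force: [-2.2, -0.4, -0.7]
opening: 0.0006
```

```bash
python3 -c "
from h import *
dial(-130)"
```

```text
t 24.37 r 50.0 ang 280.8 z 111.7 Ftan(ccw+) -2.2 Frad -0.1 F [-2.2 -0.3 -0.7]
```

{"api": "drive_tool", "payload": {"deltas": "0 -0.12 0.03 0 0 0;0 -0.12 0.05 0 0 0;0 -0.12 0.06 0 0 0;0 -0.12 0.07 0 0 0;0 -0.11 0.08 0 0 0;0 -0.1 0.1 0 0 0;0 -0.08 0.1 0 0 0;0 0 0 0 0 0;0 0 0 0 0 0"}}

```text
clock: 25.12
eef_pos: [0.5694, -0.0957, 0.1117]
ee_rot: [0.513, -0.487, -0.513, -0.487]
ft_force: [-0.6, -0.1, 0.5]
opening: 0.0008
```

```bash
python3 -c "
from h import *
dial(-130)"
```

```text
t 25.12 r 49.6 ang 324.2 z 111.7 Ftan(ccw+) -0.4 Frad -0.5 F [-0.6 -0.1  0.5]
```

{"api": "drive_tool", "payload": {"deltas": "0 -0.07 0.11 0 0 0;0 -0.03 0.06 0 0 0;0 0 0 0 0 0;0 0 0 0 0 0"}}

```text
clock: 25.45
eef_pos: [0.5729, -0.0888, 0.1117]
ee_rot: [0.513, -0.487, -0.513, -0.487]
ft_force: [-0.8, 0.0, 0.7]
opening: 0.0003
```

```bash
python3 -c "
from h import *
dial(-130)"
```

```text
t 25.45 r 49.5 ang 333.1 z 111.7 Ftan(ccw+) -0.3 Frad -0.7 F [-0.8  0.1  0.7]
```

{"api": "drive_tool", "payload": {"deltas": "0 -0.04 0.08 0 0 0;0 0 0 0 0 0;0 0 0 0 0 0"}}

```text
clock: 25.7
eef_pos: [0.5743, -0.086, 0.1117]
ee_rot: [0.513, -0.487, -0.512, -0.487]
ft_force: [-1.4, -2.1, 0.9]
opening: 0.0002
```

```bash
python3 -c "
from h import *
dial(-130)"
```

```text
t 25.7 r 49.7 ang 336.6 z 111.7 Ftan(ccw+) -2.4 Frad -0.6 F [-1.5 -2.   0.9]
```

{"api": "drive_tool", "payload": {"deltas": "0 -0.03 0.08 0 0 0;0 0 0 0 0 0;0 0 0 0 0 0"}}

```text
clock: 25.95
eef_pos: [0.5745, -0.0854, 0.1117]
ee_rot: [0.512, -0.489, -0.512, -0.487]
ft_force: [-6.8, -16.2, 1.5]
opening: 0.0004
```

```bash
python3 -c "
from h import *
dial(-130)"
```

```text
t 25.95 r 49.6 ang 337.4 z 111.7 Ftan(ccw+) -17.6 Frad -0.9 F [ -7.6 -15.9   1.5]
```

Stop confirmed at 17.6 N with no further advance. Back to the gap centre, then one click clockwise.

{"api": "drive_tool", "payload": {"deltas": "0 0.08 -0.16 0 0 0;0 0.09 -0.17 0 0 0;0 0 0 0 0 0;0 0 0 0 0 0"}}

```text
clock: 26.28
eef_pos: [0.5692, -0.0961, 0.1118]
ee_rot: [-0.512, 0.487, 0.512, 0.487]
ft_force: [0.5, 0.6, 0.8]
opening: 0.0004
```

```bash
python3 -c "
from h import *
dial(-130)"
```

```text
t 26.28 r 49.7 ang 323.6 z 111.8 Ftan(ccw+) 0.8 Frad 0.1 F [0.6 0.6 0.8]
```

{"api": "drive_tool", "payload": {"deltas": "0 0.08 -0.1 0 0 0;0 0.09 -0.09 0 0 0;0 0.1 -0.08 0 0 0;0 0.11 -0.07 0 0 0;0 0.12 -0.06 0 0 0;0 0.12 -0.05 0 0 0;0 0.13 -0.03 0 0 0;0 0.13 -0.02 0 0 0;0 0.13 -0.01 0 0 0;0 0.13 0.01 0 0 0;0 0.13 0.02 0 0 0;0 0.13 0.03 0 0 0;0 0 0 0 0 0;0 0 0 0 0 0"}}

```text
clock: 27.45
eef_pos: [0.514, -0.1167, 0.1117]
ee_rot: [-0.513, 0.487, 0.513, 0.487]
ft_force: [-0.2, -0.4, -0.1]
opening: 0.0002
```

```bash
python3 -c "
from h import *
dial(-130)
c=ctrl.capture('scene'); cv2.imwrite('pics/s6.png',cv2.resize(c['image'][110:270,230:440,::-1],None,fx=3,fy=3))"
```

```text
t 27.45 r 50.0 ang 251.1 z 111.7 Ftan(ccw+) -0.1 Frad 0.4 F [-0.2 -0.4 -0.1]
```

View pics/s6.png

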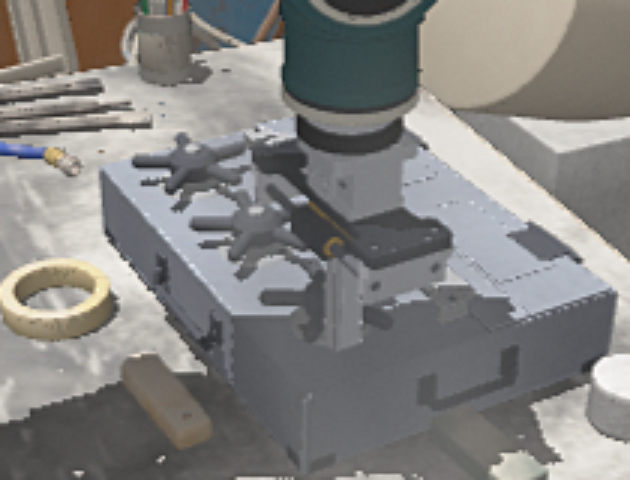

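{"api": "drive_tool", "payload": {"deltas": "-0.4 0 0 0 0 0;-0.7 0 0 0 0 0;-0.7 0 0 0 0 0;-0.3 0 0 0 0 0;0 0 0 0 0 0;0 0 0 0 0 0"}}

```text
clock: 28.0
eef_pos: [0.5146, -0.1167, 0.1959]
ee_rot: [0.513, -0.487, -0.512, -0.487]
ft_force: [-0.3, 0.8, -0.4]
opening: 0.0004
```

```bash
python3 -c "
from h import *
show([39,0,190])"
```

```text
t 28.0 case pos mm [ -99.6 -177.3  195.9] F case [-0.2  0.9 -0.4] open 0.0004
total shift units [ 0.15 -3.47  4.43]
```

{"api": "drive_tool", "payload": {"deltas": "0 -0.3 0.4 0 0 0;0 -0.55 0.7 0 0 0;0 -0.6 0.75 0 0 0;0 -0.6 0.75 0 0 0;0 -0.6 0.75 0 0 0;0 -0.5 0.65 0 0 0;0 -0.32 0.43 0 0 0;0 0 0 0 0 0;0 0 0 0 0 0;0 0 0 0 0 0"}}

```text
clock: 28.83
eef_pos: [0.6432, 0.0663, 0.1945]
ee_rot: [-0.512, 0.488, 0.513, 0.487]
ft_force: [0.1, 0.5, -0.3]
opening: 0.0005
```

```bash
python3 -c "
from h import *
show([39,0,124]); print(ctrl.get_state()['joint_pos'])
c=ctrl.capture('scene'); cv2.imwrite('pics/s7.png',cv2.resize(c['image'][110:270,230:440,::-1],None,fx=3,fy=3))
c=ctrl.capture('wrist'); cv2.imwrite('pics/w7.png',c['image'][:,:,::-1])"
```

```text
t 28.83 case pos mm [ 38.2  -1.1 194.5] F case [ 0.1  0.5 -0.3] open 0.0005
total shift units [ 1.76 -0.02  0.03]
[-0.36357454  0.49535716  0.29535713  1.59017094 -0.1566564   1.08129654
  1.59322755]
```

View pics/s7.png

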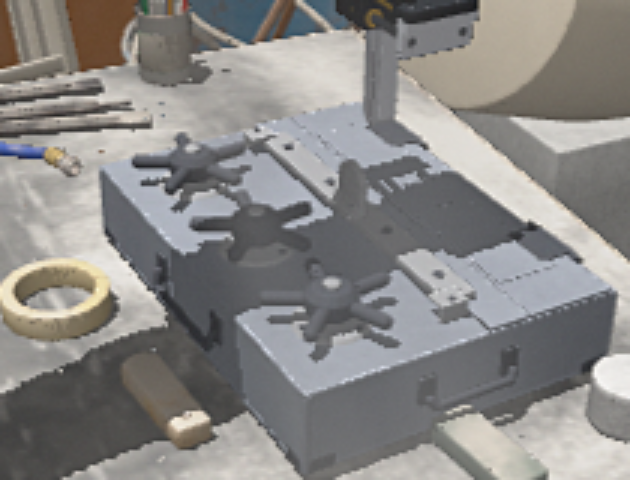

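View pics/w7.png

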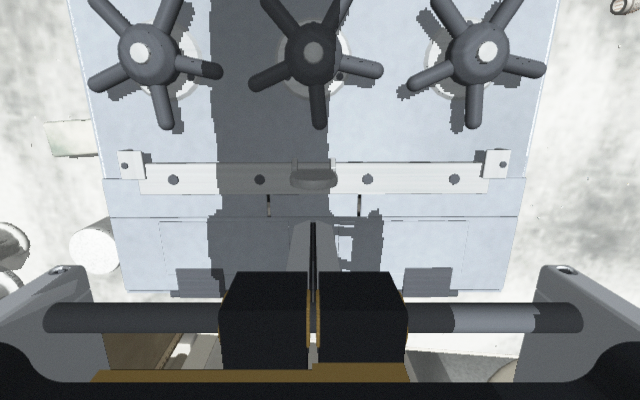

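{"api": "drive_tool", "payload": {"deltas": "0.4 -0.02 0.03 0 0 0;0.6 0 0 0 0 0;0.5 0 0 0 0 0;0.2 0 0 0 0 0;0 0 0 0 0 0;0 0 0 0 0 0"}}

```text
clock: 29.43
eef_pos: [0.6447, 0.0679, 0.1283]
ee_rot: [0.512, -0.487, -0.512, -0.487]
ft_force: [-0.7, 0.3, 1.2]
opening: 0.0004
```

```bash
python3 -c "
from h import *
show([30,0,124])
c=ctrl.capture('scene'); cv2.imwrite('pics/s8.png',cv2.resize(c['image'][110:270,230:440,::-1],None,fx=3,fy=3))"
```

```text
t 29.43 case pos mm [ 39.8   0.5 128.3] F case [-0.7  0.3  1.2] open 0.0004
total shift units [ 0.11  0.24 -0.01]
```

View pics/s8.png

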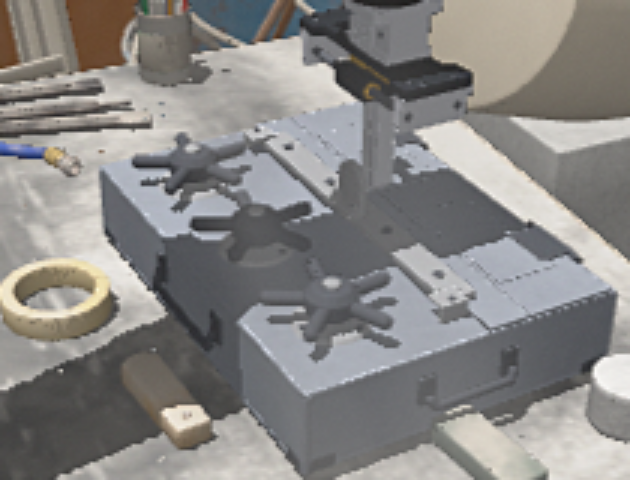

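{"api": "drive_tool", "payload": {"deltas": "0.1 0.12 0 0 0 0;0 0.12 0 0 0 0;0 0.11 0 0 0 0;0 0.08 0 0 0 0;0 0.06 0 0 0 0;0 0 0 0 0 0"}}

```text
clock: 29.98
eef_pos: [0.6247, 0.0674, 0.1241]
ee_rot: [0.513, -0.487, -0.512, -0.487]
ft_force: [-0.1, 0.3, -0.0]
opening: 0.0003
```

```bash
python3 -c "
from h import *
show([-3,0,124])"
```

```text
t 29.98 case pos mm [ 19.8   1.  124.1] F case [-0.1  0.3 -0. ] open 0.0003
total shift units [ 0.    0.57 -0.03]
```

{"api": "drive_tool", "payload": {"deltas": "0 0.08 0 0 0 0;0 0.06 0 0 0 0;0 0 0 0 0 0"}}

```text
clock: 30.23
eef_pos: [0.6193, 0.0672, 0.124]
ee_rot: [0.513, -0.487, -0.512, -0.487]
ft_force: [2.7, -0.4, 2.2]
opening: 0.0005
```

```bash
python3 -c "
from h import *
show([-3,0,124])
c=ctrl.capture('scene'); cv2.imwrite('pics/s9.png',cv2.resize(c['image'][110:270,230:440,::-1],None,fx=3,fy=3))"
```

```text
t 30.23 case pos mm [ 14.3   1.  124. ] F case [ 2.7 -0.5  2.2] open 0.0005
total shift units [-0.    0.43 -0.03]
```

View pics/s9.png

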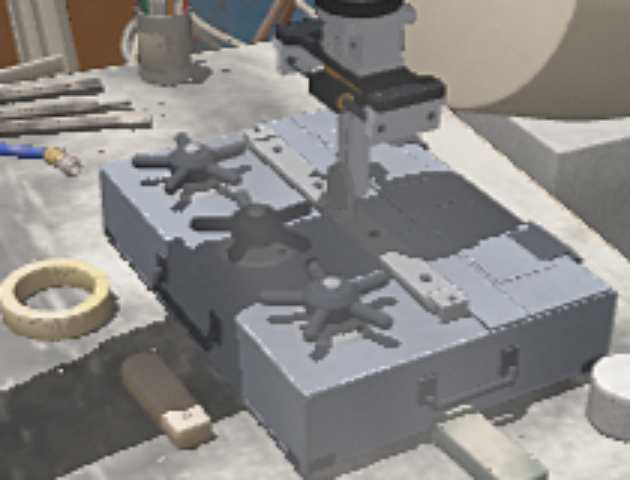

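{"api": "drive_tool", "payload": {"deltas": "0 0.08 0 0 0 0;0 0.08 0 0 0 0;0 0.08 0 0 0 0;0 0.08 0 0 0 0;0 0.04 0 0 0 0;0 0 0 0 0 0"}}

```text
clock: 30.78
eef_pos: [0.606, 0.0665, 0.1238]
ee_rot: [0.513, -0.486, -0.512, -0.488]
ft_force: [13.6, -0.2, -7.8]
opening: 0.0002
```

```bash
python3 -c "
from h import *
show([-3,0,124])"
```

```text
t 30.78 case pos mm [  1.    1.  123.8] F case [13.6 -0.9 -7.8] open 0.0002
total shift units [-0.01  0.1  -0.03]
```

{"api": "drive_tool", "payload": {"deltas": "0 0.05 0 0 0 0;0 0 0 0 0 0;0 0 0 0 0 0"}}

```text
clock: 31.03
eef_pos: [0.6058, 0.0665, 0.1238]
ee_rot: [0.514, -0.486, -0.511, -0.489]
ft_force: [29.2, 1.9, -19.4]
opening: 0.0009
```

```bash
python3 -c "
from h import *
show([-3,0,124])
c=ctrl.capture('scene'); cv2.imwrite('pics/s10.png',cv2.resize(c['image'][70:270,230:440,::-1],None,fx=3,fy=3))"
```

```text
t 31.03 case pos mm [  0.9   1.  123.8] F case [ 29.3   0.4 -19.4] open 0.0009
total shift units [-0.    0.1  -0.03]
```

View pics/s10.png

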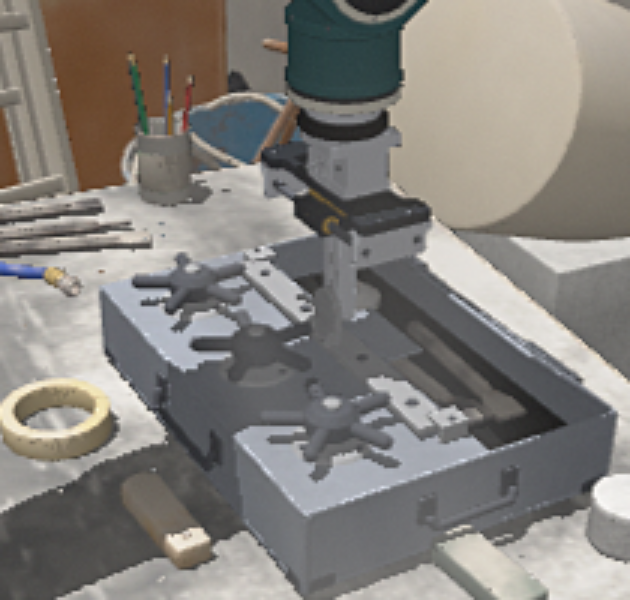

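{"api": "drive_tool", "payload": {"deltas": "0 -0.08 0 0 0 0;0 -0.08 0 0 0 0;0 0 0 0 0 0"}}

```text
clock: 31.33
eef_pos: [0.6092, 0.0666, 0.1234]
ee_rot: [-0.512, 0.487, 0.513, 0.487]
ft_force: [0.4, 1.0, -0.6]
opening: 0.0006
```

```bash
python3 -c "
from h import *
show([-3,0,124])"
```

```text
t 31.33 case pos mm [  4.2   1.  123.4] F case [ 0.5  1.  -0.6] open 0.0006
total shift units [-0.02  0.18 -0.02]
```

{"api": "drive_tool", "payload": {"deltas": "-0.3 0 0 0 0 0;-0.6 0 0 0 0 0;-0.7 0 0 0 0 0;-0.7 0 0 0 0 0;-0.7 0.3 0 0 0 0;-0.7 0.6 0 0 0 0;-0.4 0.7 0 0 0 0;0 0.7 0 0 0 0;0 0.6 0 0 0 0;0 0.3 0 0 0 0;0 0 0 0 0 0;0 0 0 0 0 0"}}

```text
clock: 32.33
eef_pos: [0.4815, 0.0602, 0.2887]
ee_rot: [0.513, -0.487, -0.512, -0.488]
ft_force: [-0.0, 0.1, -0.1]
opening: 0.0003
```

```bash
python3 -c "
from h import *
show()
c=ctrl.capture('scene'); cv2.imwrite('pics/s11.png',cv2.resize(c['image'][70:270,230:440,::-1],None,fx=3,fy=3))
c=ctrl.capture('wrist'); cv2.imwrite('pics/w11.png',c['image'][:,:,::-1])
c=ctrl.capture('top'); cv2.imwrite('pics/t11.png',cv2.resize(c['image'][100:330,230:460,::-1],None,fx=2.6,fy=2.6))"
```

```text
t 32.33 case pos mm [-123.6    1.   288.7] F case [-0.   0.1 -0.1] open 0.0003
```

View pics/s11.png

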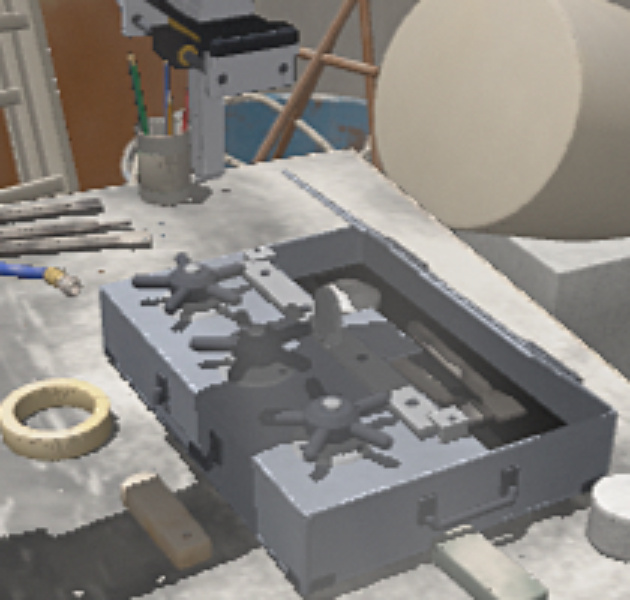

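View pics/w11.png

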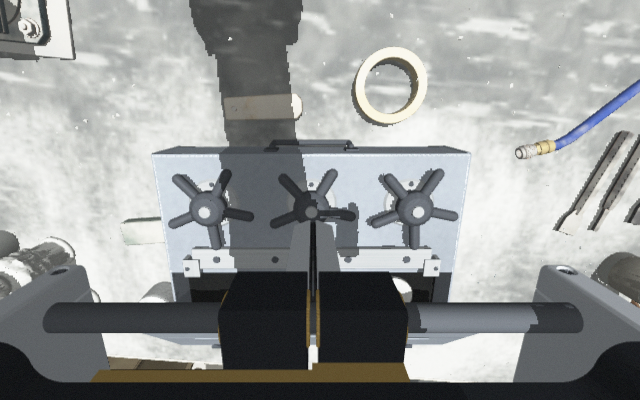

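View pics/t11.png

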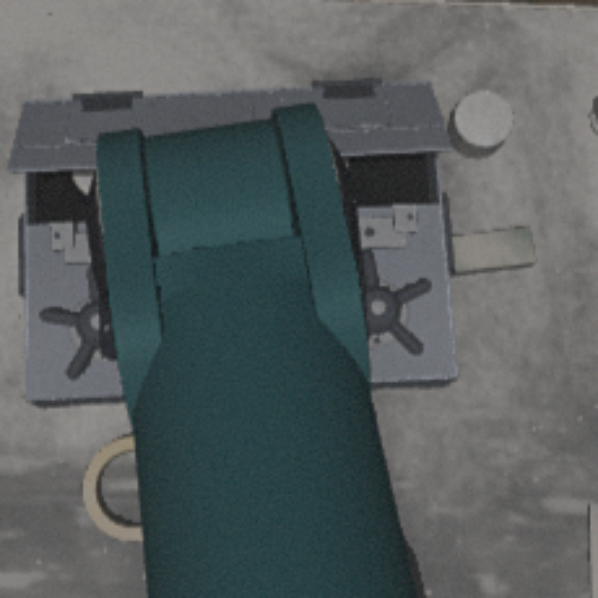

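```bash
python3 -c "
from cell import ctrl
print(ctrl.close_job())"
```

```text
the job is handed in; nothing more can be done
None
```

The case is open: all three dials were set by feel, the lock bar was drawn to its end stop, and the lid sprang up. I handed the job in at about 32 s, with the arm clear of everything; no verdict came back.

| Dial | To the anticlockwise stop | Then clockwise |
|---|---|---|
| Left | already there | 2 clicks |
| Middle | after 3 clicks | 3 clicks |
| Right | after 2 clicks | 1 click |

**Lock bar:** I pushed the lug from behind. The bar went past the 3 mm block point with little resistance and came up hard at its end stop.

**Last checks:**
- The force on the tool was back to about 0 N after I withdrew.
- The scene, top and wrist pictures show the lid up and the bar drawn.
- The dials stand at clicks as far as the arm left them visible.
- The bystanders are where they were, judged by eye in the pictures rather than measured again.

**What was off:**
- At the middle dial's stop I made two probing steps too many, and the fingertip pressed up to about 38 N on the dial before I backed off.
- The lug was met about 4–5 mm later than I had worked out from the images, and the end stop came at 0.9 mm instead of the expected −1 mm. I went by the force readings at both points.

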